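Put the fallen bottle away and hook the cabinet shut

ROBOT

A 6-joint arm with a two-finger parallel gripper is mounted at the origin on the work surface. World frame = base frame: x ahead of the robot, y to its left, z up, the work surface at z = 0. Lengths are in m, angles in rad, forces in N, time in s.
With the tool pointing down it reaches from about 0.25 to 0.775 m from the base axis. Payload 4 kg.
Tool frame: the origin (TCP) lies between the finger pads; the fingertips stand 11 mm ahead of it and the grasp point (between the pads) lies 8 mm behind it (manip.nose_length is the distance from the TCP to the fingertips, in m); z points along the fingers, y is the line along which they close (so a half turn about z gives the same grasp; the last joint's range is limited). The gripper opens to 94 mm and grips with 3 to 60 N. Pads are 16 mm wide; open, the fingers measure 119 mm over their backs; the gripper's body (75 mm by 177 mm) begins 78 mm behind the grasp point.
Start: joints at [1.127, 0.087, 1.371, -0, 1.684, -0.103], TCP at [0.184, 0.518, 0.217] pointing down, gripper open.
Joint ranges: [-3.1, 3.1], [-0.76, 2.03], [0.27, 2.55], [-1.08, 4.22], [0.17, 2.65], [-2.57, 2.57]. Speed limits (rad/s): [2.79, 2.79, 3.14, 3.14, 3.14, 3.14].

INTERFACE

Orientations are given as a 3x3 rotation matrix whose columns are the frame's x, y, z axes.
In Python, from plant import sense, capture, camera_params, workorder, masks_of, manip gives the robot as it stands.
- The arm moves only by the tool jog_arm, never from a script. Its argument "deltas" is a list that holds one entry, the list of rows, each a list of 4 numbers: the shift along the world's x, y, z normalised to -1 to 1, where 1 is 0.15 m, then the turn about the world's z normalised to -1 to 1, where 1 is pi rad. In form: [[[dx, dy, dz, spin], ...]]. A call has 1 to 8 rows; each row shifts and turns the commanded pose from where the row before left it; what a row does not reach is not made up. A row lasts 1/12 s, in which the tool goes at most 41.7 mm and 7.16 degrees, less where a joint would pass 70% of its speed; a pose out of reach is approached as far as the arm can. A call with a number of a shift or a turn outside -1 to 1 is refused whole. A call with a gripper value outside its range is refused whole. "jaw" is the opening, from 0 (shut) to 1 (fully open), set as the call begins (left out, the last holds). The fingers move at their own pace and stop on an object; "grip_force" is the grip in N (left out, the last holds). Time passes only in rows, so rows that do not move let the fingers close. It gives the time, the measured TCP pose, the force, the opening and the grip force at its end, in the units of the state.
- sense(): the state, without advancing time (a new reading comes with each control period).
- capture(name): name is "scene" or "top" or "wrist"; returns (picture, depth): 420x560x3 uint8, blue, green, red; 420x560 float32, m along the optical axis (not along the pixel's ray), 0 where there is no reading.
- camera_params(name): a dict with "K" (3x3 intrinsics, pixels), "dist" ([k1, k2, p1, p2, k3] as OpenCV has them; the pictures are not rectified), "eye" and "attitude" of the camera in the world; the wrist camera has in their place "tool_from_camera" (4x4, takes a point from camera to tool coordinates, whose origin is the TCP and whose axes are the flange's). Camera axes: x right, y up, looking along -z (the intrinsics and any distortion apply to the point x, -y, -z); pixel columns grow to the right and rows downward; lengths in m; the calibration is good to about 2 mm. A picture is of the moment at which its call begins: read the wrist's pose just before it. camera_params takes no time and is no camera call.
- workorder.close_job(): hands the job in; it is judged then, once.
Trained networks look in the newest picture that a camera, given by its name, has taken for a name from the list of things; names that differ only in an ending like _2 or _b are one class to them, and where a whole thing is asked for, a point or a joint stands for the part that bears it (a point fixed in the world has none). Each returns a list of dicts, best first, with "score" (0 to 1); they miss things now and then, are a little off and sometimes report something else, mostly with a low value. They report only what shows in the picture. A call takes as long as a camera call. They do not tell look-alikes from the thing itself.
- masks_of(thing, camera): "mask" (420x560 bool, what is visible of it) and "bbox" ([left, top, right, bottom] in pixels, round what is visible of it).
The state is a dict: "time": time; "joints": joint angles; "qvel": joint speeds; "joint_torque": joint torques, N m; "position": TCP position; "tool_rot": TCP orientation; "wrist_force": force on the tool from outside, world axes, zero at the start; "torque": the same for the moment, N m; "width": finger opening in m; "gripper_force": force on a finger pad.
Only numpy, scipy, OpenCV 4.12 (cv2) and the standard library are available. Lean on these libraries where they do the work, as an engineer would, in place of code of your own. Each camera call takes 0.05 s, during which the arm holds its last target. There are 200 camera calls.

TASK

The frosted glass bottle has fallen over on the washstand: stand it upright on the counter and let go of it, then take it again from above and put it gently, upright, into the wide empty bay of the pine cabinet. Shut the cabinet's flap completely and swing the steel hook over it until it is fully home in its catch. Do not drop or bang the glass, and leave the tumbler, hairbrush and hair clip where they are.

Things in the scene. Friction and masses are not known exactly. Their poses are not given: they have to be found in the camera images.
- bottle: Frosted glass bottle: a block 36 (its x) x 48 (its y) x 74 mm tall (its z) with a round aluminium twist cap, diameter 30 mm, 24 mm tall, on top; 98 mm tall in all, 0.18 kg or so. Origin: centre of its underside; its z axis points from the foot to the cap. It starts lying on a broad 48 mm side, z level, on the counter left of the cabinet.
- bottle_cap (a point): Centre of the top of the bottle's cap, axes as the bottle's.
- cabinet: Fixed low pine cabinet, open on top: 106 (x) x 158 (y) mm, rim at 115 mm, walls and floor 8 mm. Origin: centre of its underside; x points away from the robot (with a yaw). Inside: a 46 mm wide bay at its left (+y) holding a shaver, a 6 mm divider only 42 mm high, a 90 mm wide empty bay at its right. A 34 x 24 mm pine block on its left side, top at 125 mm, carries the hook.
- bay (a point): Centre of the floor of the wide bay (8 mm above the counter), axes as the cabinet's; the bay is 90 x 90 mm and 107 mm deep to the rim.
- flap (a joint): Angle of the pine flap that covers the cabinet: 0 shut (on the rim), grows as its front edge swings up and away from the robot; 1.57 upright; at most 1.9. Stiff, stays where left. A board 118 mm from hinge to front edge (12 mm front overhang), 158 mm wide, 10 mm thick; shut, its top is 125 mm above the counter. The hook bars it if swung over.
- flap_hinge (a point): Middle of the flap's hinge line, 115 mm above the counter at the cabinet's far edge, axes as the cabinet's; the hinge line runs along y. The hinge lies in the flap's underside.
- flap_edge (a point): Middle of the flap's free edge on its outer (upper) face; moves with the flap.
- catch (a point): The catch: a small L-shaped steel keeper on the flap's outer face, 20 x 24 mm and 18 mm high above the flap, open to the far side, 42 mm left of the flap's middle; this point is where the hook bar lies when home. Moves with the flap.
- hook (a joint): Angle of the steel hook bar about its upright pivot: 0 fully home in the catch (a stop), where it lies over the shut flap and points to the cabinet's -y; grows as it swings away to the far side and outwards: 1.57 points to the cabinet's +x, at most 2.4. Turns easily, stays where left.
- hook_pivot (a point): On the hook's pivot axis, at the underside of the bar, 127 mm above the counter, on the cabinet's left side; axes as the cabinet's.
- hook_knob (a point): Centre of the top of the upright round steel knob at the free end of the hook bar: diameter 14 mm, its top 163 mm above the counter and 30 mm above the bar (the bar is 10 mm wide, 6 mm high), 85 mm from the pivot.
- tumbler: White ceramic tumbler, diameter 74 mm, 95 mm tall, standing on the counter; origin: centre of its underside. Leave alone.
- clip: Green plastic hair clip 55 x 24 x 20 mm on the counter; origin: centre of its underside. Leave alone.
- hairbrush: Purple plastic hairbrush, 203 mm long (x, head at +x), head 56 mm wide, 34 mm high, bristles down on the counter; origin on its underside near the middle. Leave alone.
There are look-alikes about, which are no part of the job. There is more than one size of the bottle; the job needs the smallest.

How it is judged:
On the way, in this order (a step that is already met when the one before it is completed fails the run):
1. the bottle stands upright on the counter, let go (angle between bottle's own z axis and vertical below 0.1 rad and height (world z) of bottle below 0.005 m and contact force between the fingers and bottle below 0.1 N and linear speed of bottle below 0.03 m/s), for 0.2 s.
2. the bottle stands upright on the floor of the wide bay, let go (angle between bottle's own z axis and vertical below 0.15 rad and horizontal distance between bottle and bay below 0.04 m and z of bottle in the frame of bay below 0.006 m and contact force between the fingers and bottle below 0.1 N), for 0.2 s.
3. the flap is shut (value of joint flap below 0.05 rad), for 0.2 s.
4. the hook is home in its catch (value of joint flap below 0.05 rad and value of joint hook below 0.08 rad), for 0.2 s.
At the end, for the whole second after the job is handed in: The bottle stands at rest, upright within 0.15 rad, on the floor of the wide bay (within 6 mm in height and 40 mm of its centre), the flap is shut within 0.05 rad and the hook is home within 0.08 rad of its stop (all of step 4 and angle between bottle's own z axis and vertical below 0.15 rad and horizontal distance between bottle and bay below 0.04 m and z of bottle in the frame of bay below 0.006 m and linear speed of bottle below 0.03 m/s); the robot touches nothing.
It fails at once if the tumbler, hairbrush or clip was moved by more than 30 mm (distance of any of tumbler, hairbrush, clip from where it was at the start of the episode above 0.03 m).
It fails at once if the glass bottle was dropped (fell freely at over 0.8 m/s) or banged on the cabinet with over 80 N ((linear speed of bottle above 0.8 m/s and contact force between the fingers and bottle below 0.1 N) or contact force between bottle and cabinet above 80 N).
It also fails if it takes over 72 s, if anything falls off the work surface, if the arm or the gripper's body presses on something with over 40 N, if the wrist force passes 120 N, or if a joint passes its speed limit or range.

## Working session

There is one attempt and no reset: what is moved stays moved. The work goes in short steps, Python scripts to look and compute and a tool call to move; the robot and the scene stay as the last step left them, time stands still between calls to the robot, and variables do not carry over. Pictures are saved under pics/ and viewed, at most 10 in all, crops included, and the job is handed in when it is done.

Besides the shell and the picture viewer there is one more tool, called after "Emit:" by a JSON object that holds its "api" and its "payload". jog_arm: Moves the arm, as the interface text tells. Its arguments: {"type":"object","properties":{"deltas":{"type":"array","items":{"type":"array","items":{"type":"array","items":{"type":"number"}}}},"jaw":{"type":"number"},"grip_force":{"type":"number"}},"required":["deltas"]}

```bash
mkdir -p pics; ls; cat > h.py <<'E'
import numpy as np, cv2
from plant import sense, capture, camera_params, workorder, masks_of, manip
def pose(cam):
    p=camera_params(cam); K=np.array(p["K"]); d=np.array(p["dist"],float)
    if "eye" in p: R=np.array(p["attitude"]); t=np.array(p["eye"])
    else:
        s=sense(); T=np.array(p["tool_from_camera"]); Rt=np.array(s["tool_rot"])
        R=Rt@T[:3,:3]; t=np.array(s["position"])+Rt@T[:3,3]
    return K,d,R,t
def cloud(depth,P):
    K,d,R,t=P; h,w=depth.shape
    v,u=np.mgrid[:h,:w]
    n=cv2.undistortPoints(np.stack([u,v],-1).reshape(-1,1,2).astype(np.float64),K,d).reshape(h,w,2)
    c=np.stack([n[...,0]*depth,-n[...,1]*depth,-depth],-1)
    X=c@R.T+t; X[depth<=0]=np.nan
    return X
def shot(cam,name=None):
    P=pose(cam); im,dp=capture(cam)
    if name: cv2.imwrite(f"pics/{name}.png",im)
    return im,cloud(dp,P),P
def proj(X,P):
    K,d,R,t=P; c=(np.atleast_2d(X)-t)@R; c=c*[1,-1,-1]
    return cv2.projectPoints(c.reshape(-1,1,3),np.zeros(3),np.zeros(3),K,d)[0].reshape(-1,2)
E
cat > a.py <<'E'
from h import *
ims=[]
for c in ["scene","top"]:
    im,X,P=shot(c,c+"0"); np.save(c+"0.npy",X)
    print(c,np.round(P[3],3))
    for th in ["bottle","cabinet","flap","hook","hook_knob","catch","tumbler","clip","hairbrush"]:
        for m in masks_of(th,c)[:4]:
            q=X[m["mask"]]; print(th,round(m["score"],2),np.round(m["bbox"]).tolist(),np.round(np.nanmedian(q,0),3),np.round(np.nanpercentile(q,[3,97],axis=0),3).tolist())
E
python3 a.py
```

```text
pics
scene [0.831 0.533 0.881]
bottle 0.82 [352.0, 302.0, 387.0, 347.0] [0.468 0.268 0.033] [[0.437, 0.223, 0.007], [0.488, 0.315, 0.037]]
bottle 0.73 [356.0, 234.0, 415.0, 288.0] [0.345 0.155 0.047] [[0.307, 0.093, 0.005], [0.379, 0.221, 0.052]]
bottle 0.57 [278.0, 260.0, 342.0, 302.0] [0.544 0.115 0.048] [[0.49, 0.06, 0.009], [0.597, 0.163, 0.052]]
cabinet 0.95 [208.0, 135.0, 284.0, 241.0] [ 0.542 -0.139  0.083] [[0.484, -0.235, 0.003], [0.623, -0.033, 0.229]]
flap 0.9 [211.0, 133.0, 243.0, 213.0] [ 0.614 -0.127  0.205] [[0.537, -0.413, -0.001], [0.627, -0.089, 0.231]]
hook 0.69 [242.0, 203.0, 267.0, 236.0] [ 0.588 -0.041  0.132] [[0.545, -0.073, 0.125], [0.629, -0.014, 0.161]]
hook_knob 0.49 [241.0, 203.0, 272.0, 235.0] [ 0.593 -0.039  0.132] [[0.545, -0.073, 0.126], [0.629, -0.014, 0.162]]
catch 0.71 [212.0, 135.0, 240.0, 210.0] [ 0.615 -0.123  0.221] [[0.599, -0.233, 0.127], [0.627, -0.089, 0.231]]
tumbler 0.74 [244.0, 203.0, 271.0, 232.0] [ 0.585 -0.046  0.132] [[0.545, -0.086, 0.062], [0.629, -0.014, 0.162]]
tumbler 0.62 [296.0, 379.0, 331.0, 419.0] [0.664 0.348 0.049] [[0.643
[... 914 characters left out ...]
1, 0.131], [0.622, -0.019, 0.164]]
hook_knob 0.64 [275.0, 158.0, 298.0, 197.0] [ 0.586 -0.044  0.136] [[0.541, -0.071, 0.13], [0.624, -0.019, 0.165]]
catch 0.93 [301.0, 152.0, 381.0, 183.0] [ 0.599 -0.169  0.192] [[0.583, -0.242, 0.126], [0.617, -0.097, 0.235]]
tumbler 0.64 [116.0, 132.0, 149.0, 164.0] [0.68  0.367 0.058] [[0.64, 0.324, 0.005], [0.706, 0.392, 0.098]]
clip 0.55 [202.0, 152.0, 220.0, 169.0] [0.669 0.155 0.019] [[0.658, 0.132, 0.006], [0.684, 0.18, 0.026]]
clip 0.23 [275.0, 154.0, 379.0, 230.0] [ 0.573 -0.165  0.114] [[0.478, -0.237, 0.006], [0.614, -0.059, 0.232]]
hairbrush 0.71 [403.0, 206.0, 426.0, 285.0] [ 0.467 -0.381  0.033] [[0.348, -0.411, 0.025], [0.534, -0.36, 0.038]]
```

```bash
python3 - <<'E'
import cv2,numpy as np
a=cv2.imread("pics/scene0.png")[120:420,190:430]; b=cv2.imread("pics/top0.png")[130:310,100:400]
a=cv2.resize(a,(480,600),interpolation=3); b=cv2.resize(b,None,fx=1.06,fy=1.06)
o=np.zeros((600,800,3),np.uint8); o[:,:480]=a; o[:b.shape[0],480:480+b.shape[1]]=b[:,:320]
cv2.imwrite("pics/v1.png",o)
E
```

```text
(no output)
```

View pics/v1.png

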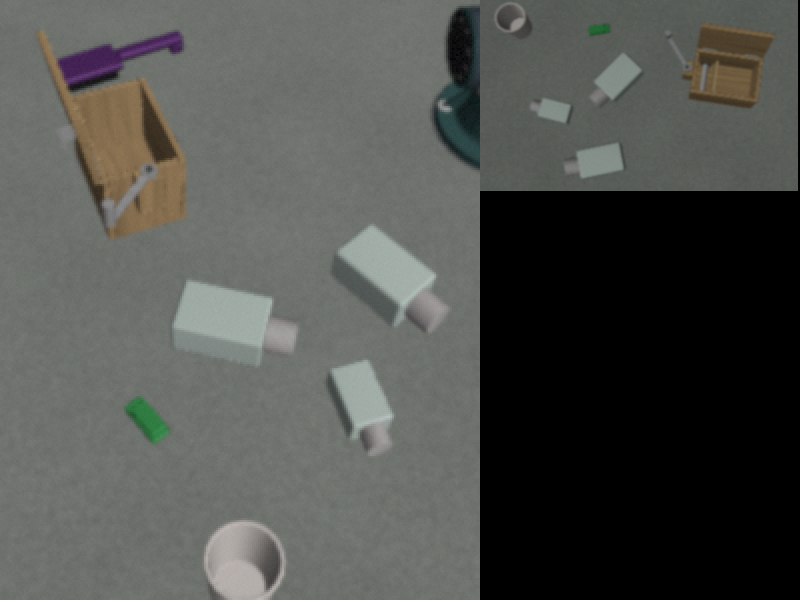

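Candidates (scene pixels): bottle at (369,324), 36 mm high; bottle at (310,281), 52 mm high; bottle at (385,261), 52 mm high. I choose (369,324), the smallest. The flap is about upright, and the hook is swung out at (254,219).

```bash
python3 - <<'E'
from h import *
s=sense(); print(np.round(s["tool_rot"],3).tolist(),s["width"],s["time"],s["position"])
print(np.round(camera_params("wrist")["tool_from_camera"],3).tolist()); print(np.round(camera_params("wrist")["K"],0).tolist(),manip.nose_length)
for c in ["scene","top"]:
    X=np.load(c+"0.npy"); z=X[...,2]
    print(c,"table",np.nanmedian(z))
E
```

```text
[[-0.943, 0.334, 0.0], [0.334, 0.943, 0.0], [0.0, 0.0, -1.0]] 0.09413571314115066 1.0 [0.18381268 0.51838738 0.21650879]
[[-0.001, 0.967, 0.253, 0.074], [1.0, 0.001, 0.0, 0.001], [0.0, 0.253, -0.967, -0.169], [0.0, 0.0, 0.0, 1.0]]
[[358.0, 0.0, 282.0], [0.0, 358.0, 217.0], [0.0, 0.0, 1.0]] 0.011
scene table -0.0019802473756777017
top table 0.0018290394728450732
```

Emit:
{"api": "jog_arm", "payload": {"deltas": [[[0.16,-0.15,0.02,-0.037],[0.16,-0.15,0.02,-0.037],[0.16,-0.15,0.02,-0.037],[0.16,-0.15,0.02,-0.037],[0.16,-0.15,0.02,-0.037],[0.16,-0.15,0.02,-0.037],[0.16,-0.15,0.02,-0.037],[0.16,-0.15,0.0,-0.037]]], "jaw": 1, "grip_force": 6}}

```text
time: 1.67
position: [0.377, 0.3373, 0.2385]
tool_rot: [[-0.29, 0.957, 0.002], [0.957, 0.29, 0.001], [0.001, 0.002, -1.0]]
wrist_force: [-0.2, 1.2, 0.7]
width: 0.0939
gripper_force: 0.0
```

Emit:
{"api": "jog_arm", "payload": {"deltas": [[[0.16,-0.15,0,-0.037],[0.16,-0.15,0,-0.037],[0.16,-0.15,0,-0.037],[0.08,-0.06,0,-0.037],[0,0,0,0],[0,0,0,0]]]}}

```text
time: 2.17
position: [0.4601, 0.2614, 0.2373]
tool_rot: [[0.164, 0.987, -0.001], [0.987, -0.164, 0.0], [0.0, -0.001, -1.0]]
wrist_force: [0.3, 0.1, 0.1]
width: 0.0941
gripper_force: 0.0
```

```bash
cat > b.py <<'E'
from h import *
import sys
s=sense(); im,X,P=shot("wrist","w_"+sys.argv[1]); np.save("w.npy",X)
R=np.array(s["tool_rot"]);print("TCP",np.round(s["position"],4),"yaw_y",np.degrees(np.arctan2(R[1,1],R[0,1])),s["width"],s["time"],"table",np.nanpercentile(X[...,2],20))
for m in masks_of("bottle","wrist")[:3]:
    q=X[m["mask"]]; q=q[np.isfinite(q[:,2])]
    zt=np.percentile(q[:,2],90); print(round(m["score"],2),m["bbox"],"ztop",zt)
    t=q[abs(q[:,2]-zt)<.004]; r=cv2.minAreaRect((t[:,:2]*1000).astype(np.float32)); print("top rect mm",r)
    c=q[(q[:,2]>.012)]; r=cv2.minAreaRect((c[:,:2]*1000).astype(np.float32)); print("all rect mm",r)
cv2.imwrite("pics/v_"+sys.argv[1]+".png",im)
E
python3 b.py 1
```

```text
TCP [0.4601 0.2614 0.2373] yaw_y -9.423168051133292 0.09414766383581037 2.1667 table 0.00011605258554285854
0.92 [262.1, 142.9, 306.6, 238.9] ztop 0.037407624042495834
top rect mm ((460.5655822753906, 266.31597900390625), (97.29519653320312, 47.82021713256836), 76.54655456542969)
all rect mm ((460.6348876953125, 266.60577392578125), (97.89112091064453, 47.82021713256836), 76.54656982421875)
0.57 [303.9, 262.3, 398.9, 335.1] ztop 0.05267394887364929
top rect mm ((521.271240234375, 121.99180603027344), (71.82910919189453, 86.2410659790039), 88.82203674316406)
all rect mm ((501.48175048828125, 153.913330078125), (73.19595336914062, 171.8617706298828), 20.94696807861328)
```

View pics/v_1.png

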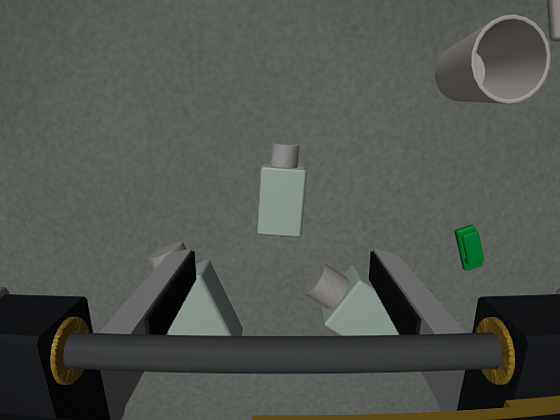

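The wrist view shows the chosen bottle at (283,190) with its cap at (286,155). It measures 98 x 48 mm, so the choice is confirmed.

Emit:
{"api": "jog_arm", "payload": {"deltas": [[[0.033,0.15,-0.1,-0.0112],[0.034,0.149,-0.2,-0.0112],[0,0,-0.25,0],[0,0,-0.25,0],[0,0,-0.25,0],[0,0,-0.2,0],[0,0,-0.15,0],[0,0,-0.062,0]]], "jaw": 0.6}}

```text
time: 2.93
position: [0.466, 0.3066, 0.014]
tool_rot: [[0.23, 0.973, -0.007], [0.973, -0.23, -0.003], [-0.005, -0.006, -1.0]]
wrist_force: [0.1, -0.2, 0.1]
width: 0.0566
gripper_force: 0.0
```

Emit:
{"api": "jog_arm", "payload": {"deltas": [[[0,0,0,0],[0,0,0,0],[0,0,0,0],[0,0,0,0],[0,0,0,0],[0,0,0,0]]], "jaw": 0.1}}

```text
time: 3.43
position: [0.4713, 0.3077, 0.0206]
tool_rot: [[0.233, 0.972, 0.004], [0.972, -0.233, 0.003], [0.003, 0.003, -1.0]]
wrist_force: [-0.9, 1.3, 5.4]
width: 0.0294
gripper_force: 6.0
```

```bash
python3 b.py 2; python3 - <<'E'
import numpy as np
u=np.array([.2326,.9726]);r=.0918
n=20
th=np.radians(np.linspace(11.3,101.3,n+1))
h=r*np.cos(th);z=r*np.sin(th)
for a,b in zip(np.diff(h),np.diff(z)): print("[%.3f, %.3f, %.3f, 0],"%(a*u[0]/.15,a*u[1]/.15,b/.15),end=" ")
E
```

```text
TCP [0.4713 0.3077 0.0206] yaw_y -13.483486221933028 0.029355711205031772 3.4333 table 0.00017769053753954878
0.79 [237.1, 249.6, 325.4, 416.1] ztop 0.03715614366043569
top rect mm ((463.6004943847656, 274.1816711425781), (82.03144836425781, 47.29205322265625), 74.63834381103516)
all rect mm ((462.86016845703125, 274.6459655761719), (81.986328125, 47.50341033935547), 75.95543670654297)
[-0.003, -0.011, 0.047, 0], [-0.003, -0.014, 0.046, 0], [-0.004, -0.018, 0.044, 0], [-0.005, -0.021, 0.043, 0], [-0.006, -0.024, 0.041, 0], [-0.007, -0.028, 0.039, 0], [-0.007, -0.030, 0.037, 0], [-0.008, -0.033, 0.034, 0], [-0.009, -0.036, 0.031, 0], [-0.009, -0.038, 0.028, 0], [-0.010, -0.040, 0.025, 0], [-0.010, -0.042, 0.022, 0], [-0.010, -0.043, 0.018, 0], [-0.011, -0.044, 0.015, 0], [-0.011, -0.045, 0.011, 0], [-0.011, -0.046, 0.007, 0], [-0.011, -0.047, 0.004, 0], [-0.011, -0.047, -0.000, 0], [-0.011, -0.047, -0.004, 0], [-0.011, -0.046, -0.008, 0],
```

Emit:
{"api": "jog_arm", "payload": {"deltas": [[[-0.003,-0.011,0.047,0],[-0.003,-0.014,0.046,0],[-0.004,-0.018,0.044,0],[-0.005,-0.021,0.043,0],[-0.006,-0.024,0.041,0],[-0.007,-0.028,0.039,0],[0,0,0,0]]]}}

```text
time: 4.12
position: [0.4662, 0.2887, 0.0588]
tool_rot: [[0.234, 0.972, 0.002], [0.972, -0.234, 0.0], [0.001, 0.002, -1.0]]
wrist_force: [0.3, 0.3, -1.3]
width: 0.0295
gripper_force: 6.0
```

```bash
cat > c.py <<'E'
from h import *
import sys
s=sense(); print("TCP",np.round(s["position"],4),s["wrist_force"],s["width"],s["gripper_force"])
im,X,P=shot("scene")
y,x=[int(v) for v in sys.argv[2:4]]
cv2.imwrite("pics/"+sys.argv[1]+".png",cv2.resize(im[y:y+130,x:x+170],None,fx=3,fy=3,interpolation=3))
E
python3 c.py v3 240 270
```

```text
TCP [0.4662 0.2887 0.0588] [ 0.32531993  0.28095139 -1.34189293] 0.02952361805456218 5.9997327625751495
```

View pics/v3.png

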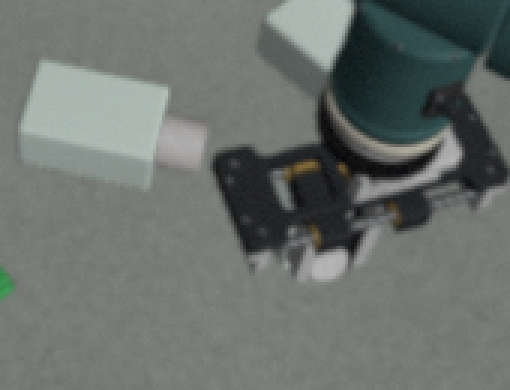

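The cap at crop (325,265) is in the fingers and tilting upward as planned, so I continue the arc.

Emit:
{"api": "jog_arm", "payload": {"deltas": [[[-0.007,-0.03,0.037,0],[-0.008,-0.033,0.034,0],[-0.009,-0.036,0.031,0],[-0.009,-0.038,0.028,0],[-0.01,-0.04,0.025,0],[-0.01,-0.042,0.022,0],[-0.01,-0.043,0.018,0],[-0.011,-0.044,0.015,0]]]}}

```text
time: 4.83
position: [0.4548, 0.2431, 0.0897]
tool_rot: [[0.233, 0.972, 0.001], [0.972, -0.233, 0.001], [0.001, 0.001, -1.0]]
wrist_force: [-0.9, 1.3, 3.1]
width: 0.0297
gripper_force: 6.0
```

Emit:
{"api": "jog_arm", "payload": {"deltas": [[[-0.011,-0.045,0.011,0],[-0.011,-0.046,0.007,0],[-0.011,-0.047,0.004,0],[-0.011,-0.047,0,0],[-0.011,-0.047,-0.004,0],[-0.011,-0.046,-0.008,0],[0,0,0,0],[0,0,0,0]]]}}

```text
time: 5.5
position: [0.4442, 0.2002, 0.0904]
tool_rot: [[0.234, 0.972, -0.001], [0.972, -0.234, -0.002], [-0.002, -0.0, -1.0]]
wrist_force: [-2.3, -1.0, 5.1]
width: 0.0299
gripper_force: 6.0
```

```bash
python3 c.py v4 230 270
```

```text
TCP [0.4442 0.2002 0.0904] [-2.31071396 -0.97308442  5.10652788] 0.02987412122277006 6.00616492331028
```

View pics/v4.png

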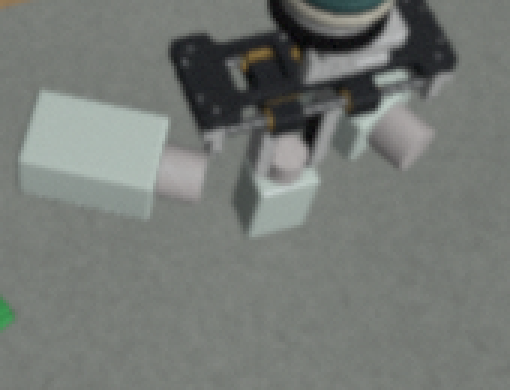

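Emit:
{"api": "jog_arm", "payload": {"deltas": [[[0,0,0,0],[0,0,0,0],[0,0,0,0],[0,0,0,0],[0,0,0,0],[0,0,0,0]]], "jaw": 0.5}}

```text
time: 6.05
position: [0.4445, 0.2017, 0.0899]
tool_rot: [[0.233, 0.972, -0.0], [0.972, -0.233, -0.0], [-0.0, -0.0, -1.0]]
wrist_force: [-0.3, 0.1, 0.1]
width: 0.0468
gripper_force: 0.0
```

Emit:
{"api": "jog_arm", "payload": {"deltas": [[[0,0,0.2,0],[0,0,0.25,0],[0,0,0.25,0],[0,0,0.2,0],[0,0,0,0],[0,0,0,0]]]}}

```text
time: 6.55
position: [0.4458, 0.2022, 0.2276]
tool_rot: [[0.233, 0.972, 0.005], [0.972, -0.233, 0.002], [0.003, 0.005, -1.0]]
wrist_force: [-0.6, 0.0, 0.0]
width: 0.0472
gripper_force: 0.0
```

```bash
python3 b.py 5; python3 - <<'E'
from h import *
X=np.load("w.npy"); q=X.reshape(-1,3); q=q[np.isfinite(q[:,2])]
c=np.array([.444,.20]); d=np.hypot(q[:,0]-c[0],q[:,1]-c[1])
cap=q[(d<.03)&(q[:,2]>.092)&(q[:,2]<.106)]; sh=q[(d<.045)&(abs(q[:,2]-.074)<.005)]
for n,t in (("cap",cap),("shoulder",sh)):
    if len(t)>10:
        print(n,len(t),np.round(np.median(t,0),4),cv2.minEnclosingCircle((t[:,:2]*1000).astype(np.float32)),cv2.minAreaRect((t[:,:2]*1000).astype(np.float32)))
E
```

```text
TCP [0.4458 0.2022 0.2276] yaw_y -13.46933706637631 0.04723800846408163 6.55 table 0.00012455579761200264
0.68 [313.4, 213.0, 449.0, 302.9] ztop 0.052776609823233026
top rect mm ((532.404541015625, 109.54474639892578), (67.7286605834961, 133.2694549560547), 46.80738830566406)
all rect mm ((515.0342407226562, 134.18072509765625), (71.04434204101562, 191.4989776611328), 41.96163558959961)
0.6 [255.9, 179.5, 305.1, 235.1] ztop 0.09887855974275814
top rect mm ((443.31024169921875, 198.2951202392578), (28.946279525756836, 28.716175079345703), 54.73823547363281)
all rect mm ((443.6231994628906, 198.51171875), (35.512847900390625, 47.649620056152344), 76.20487213134766)
0.56 [146.2, 201.9, 250.3, 317.9] ztop 0.05270608840103552
top rect mm ((333.93902587890625, 153.2161865234375), (68.12752532958984, 137.30413818359375), 12.061842918395996)
all rect mm ((347.2364807128906, 170.8361053466797), (139.02957153320312, 116.9391098022461), 69.32437896728516)
cap 919 [0.4435 0.1988 0.0985] ((443.3498840332031, 198.02706909179688), 14.942329406738281) ((443.7923583984375, 198.21278381347656), (29.150026321411133, 28.59369468688965), 75.9056396484375)
shoulder 1006 [0.447  0.2052 0.0742] ((443.4648132324219, 197.95736694335938), 28.5860652923584) ((443.6133117675781, 198.41143798828125), (35.54791259765625, 47.51483917236328), 75.91073608398438)
```

Emit:
{"api": "jog_arm", "payload": {"deltas": [[[0.026,-0.158,0.08,0.037],[0.026,-0.158,0.08,0.037],[0.026,-0.158,0.08,0.037],[0.026,-0.158,0.08,0.037],[0.026,-0.158,0.08,0.037],[0.026,-0.158,0.08,0.037],[0.026,-0.158,0.08,0.037],[0.026,-0.158,0.08,0.037]]]}}

```text
time: 7.32
position: [0.4752, 0.011, 0.319]
tool_rot: [[-0.645, 0.765, -0.005], [0.765, 0.645, 0.001], [0.004, -0.003, -1.0]]
wrist_force: [-0.0, -0.1, -0.3]
width: 0.0467
gripper_force: 0.0
```

Emit:
{"api": "jog_arm", "payload": {"deltas": [[[0.026,-0.158,0.04,0.037],[0.026,-0.158,0,0.037],[0.026,-0.158,0,0.037],[0.026,-0.158,0,0.037],[0.026,-0.158,0,0.037],[0.026,-0.158,0,0.037],[0,0,0,0],[0,0,0,0]]]}}

```text
time: 7.98
position: [0.4988, -0.1307, 0.3243]
tool_rot: [[-0.983, 0.181, -0.005], [0.181, 0.983, 0.002], [0.005, 0.001, -1.0]]
wrist_force: [0.3, 0.5, -0.2]
width: 0.0468
gripper_force: 0.0
```

```bash
python3 - <<'E'
from h import *
s=sense(); print(np.round(s["position"],4),s["joints"])
im,X,P=shot("wrist","v6"); np.save("cab.npy",X)
for th in ["hook","hook_knob","flap"]:
    for m in masks_of(th,"wrist")[:2]:
        q=X[m["mask"]]; q=q[np.isfinite(q[:,2])]; print(th,m["score"],m["bbox"],np.round(np.median(q,0),3))
        if th!="flap":
            for lo,hi in ((.155,.17),(.124,.140)):
                k=q[(q[:,2]>lo)&(q[:,2]<hi)]
                if len(k)>5: print(lo,len(k),np.round(k.mean(0),4),cv2.minAreaRect((k[:,:2]*1000).astype(np.float32)))
q=X.reshape(-1,3); q=q[np.isfinite(q[:,2])]
rim=q[(abs(q[:,2]-.115)<.004)&(q[:,0]>.44)&(q[:,0]<.66)&(q[:,1]<0)&(q[:,1]>-.28)]
print("rim",len(rim),cv2.minAreaRect((rim[:,:2]*1000).astype(np.float32)))
E
```

```text
[ 0.4988 -0.1307  0.3243] [-3.66523841e-01  1.86578843e-02  1.23066080e+00  4.61232383e-04
  1.89789278e+00 -1.75484325e+00]
hook 0.88 [341.7, 226.6, 412.2, 301.2] [ 0.582 -0.046  0.134]
0.155 62 [ 0.6159 -0.0225  0.1601] ((616.26953125, -22.118362426757812), (4.545091152191162, 11.951807022094727), 3.08962082862854)
0.124 896 [ 0.5746 -0.0503  0.134 ] ((580.2196655273438, -45.40692901611328), (95.9710464477539, 19.538715362548828), 33.69900894165039)
hook 0.23 [184.4, 172.0, 413.6, 334.3] [ 0.57  -0.151  0.111]
0.155 882 [ 0.5991 -0.14    0.1624] ((604.3982543945312, -107.53221130371094), (184.79345703125, 5.674767017364502), 81.70897674560547)
0.124 1963 [ 0.5762 -0.0913  0.1318] ((560.8976440429688, -124.98725891113281), (229.86819458007812, 81.29867553710938), 78.93928527832031)
hook_knob 0.86 [341.6, 223.4, 414.4, 299.0] [ 0.585 -0.045  0.134]
0.155 62 [ 0.6159 -0.0225  0.1601] ((616.26953125, -22.118362426757812), (4.545091152191162, 11.951807022094727), 3.08962082862854)
0.124 914 [ 0.5742 -0.0505  0.1338] ((581.3446044921875, -47.7972526550293), (95.6003646850586, 19.570096969604492), 29.613767623901367)
hook_knob 0.45 [495.8, 71.4, 560.0, 119.9] [0.442 0.184 0.067]
flap 0.59 [224.5, 277.2, 342.3, 336.2] [ 0.599 -0.149  0.175]
rim 3129 ((537.430908203125, -149.00436401367188), (181.35813903808594, 107.98833465576172), 81.78793334960938)
```

View pics/v6.png

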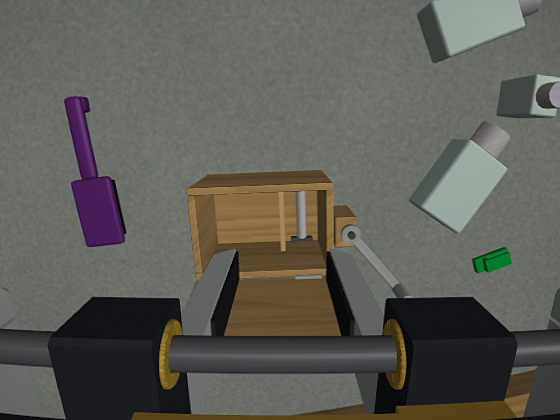

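```bash
python3 - <<'E'
from h import *
X=np.load("cab.npy"); q=X.reshape(-1,3); q=q[np.isfinite(q[:,2])]
a=np.radians(-8.21); ex=np.array([np.cos(a),np.sin(a)]); ey=np.array([-np.sin(a),np.cos(a)])
C=np.array([.5357,-.1606]); L=np.c_[(q[:,:2]-C)@ex,(q[:,:2]-C)@ey,q[:,2]]*1000
r=L[abs(L[:,2]-115)<2.5]
fr=r[(r[:,0]<-30)&(abs(r[:,1])<70)]; print("front rim x",np.percentile(fr[:,0],[2,50,98]))
h,e=np.histogram(fr[:,0],np.arange(-60,-30,2));print(h)
for s,n in ((1,"left"),(-1,"right")):
    k=r[(abs(r[:,0])<35)&(r[:,1]*s>50)&(r[:,1]*s<100)]; h,e=np.histogram(k[:,1]*s,np.arange(60,100,2)); print(n,h)
# front rim slope
b=fr[(fr[:,0]<-40)]; print("slope deg",np.degrees(np.polyfit(b[:,1],b[:,0],1)[0]))
f=L[(L[:,2]>135)&(L[:,2]<240)&(L[:,0]>20)&(L[:,0]<110)&(abs(L[:,1])<70)]
print("flap",len(f),f.min(0),f.max(0)); p=np.polyfit(f[:,2],f[:,0],1); print(p)
sv=L[(abs(L[:,0])<40)&(L[:,1]>22)&(L[:,1]<70)&(L[:,2]<60)&(L[:,2]>12)]; print("shaver/div z",np.percentile(sv[:,2],[50,98]))
g=L[(abs(L[:,0])<40)&(abs(L[:,2]-42)<3)&(L[:,1]<30)&(L[:,1]>5)]; print("divider y",np.percentile(g[:,1],[5,50,95]))
hk=L[(L[:,1]>70)&(L[:,1]<200)&(L[:,2]>127)&(L[:,2]<170)&(abs(L[:,0])<150)]
bar=hk[hk[:,2]<140]; print("bar",bar.mean(0),cv2.minAreaRect(bar[:,:2].astype(np.float32)))
kn=hk[hk[:,2]>140]; print("knob",len(kn),kn.min(0),kn.max(0))
E
```

```text
front rim x [-53.59395843 -49.78363271 -45.72810835]
[  0   0   0 231 240 243 235  42   0   0   0   0   0   0]
left [ 0  0  0  0  0 19 99 82 96 98  3  2  1  1  3  1  3  1  2]
right [  0   0   0   0   0 110 110 108 102  30   0   0   0   0   0   0   0   0
   0]
slope deg -0.0012607146781827045
flap 5024 [ 54.34516687 -32.59672379 135.00616066] [ 68.3375273   69.9582319  215.60722057]
[ 0.14382763 36.28919695]
shaver/div z [21.15862691 51.62195348]Traceback (most recent call last):
  File "<stdin>", line 15, in <module>
    return _quantile_unchecked(
        a, q, axis, out, overwrite_input, method, keepdims, weights)
    return _ureduce(a,
                    func=_quantile_ureduce_func,
    ...<5 lines>...
                    overwrite_input=overwrite_input,
                    method=method)
    r = func(a, **kwargs)
    result = _quantile(arr,
                       quantiles=q,
    ...<2 lines>...
                       out=out,
                       weights=wgt)
    slices_having_nans = np.isnan(arr[-1, ...])
                                  ~~~^^^^^^^^^
IndexError: index -1 is out of bounds for axis 0 with size 0
```

Emit:
{"api": "jog_arm", "payload": {"deltas": [[[-0.037,0.219,-0.05,0.0122],[-0.037,0.219,-0.11,0],[-0.037,0.219,-0.13,0],[-0.037,0.219,-0.13,0],[-0.037,0.219,-0.13,0],[-0.037,0.219,-0.13,0],[-0.037,0.219,-0.13,0],[-0.037,0.219,-0.13,0]]], "jaw": 0.6}}

```text
time: 8.85
position: [0.4537, 0.1352, 0.1857]
tool_rot: [[-0.99, 0.139, 0.001], [0.139, 0.99, 0.0], [-0.001, 0.001, -1.0]]
wrist_force: [0.2, -0.2, 0.3]
width: 0.0565
gripper_force: 0.0
```

Emit:
{"api": "jog_arm", "payload": {"deltas": [[[-0.037,0.219,-0.11,0],[-0.037,0.219,-0.1,0],[0,0,0,0],[0,0,0,0],[0,0,0,0]]]}}

```text
time: 9.27
position: [0.4436, 0.1988, 0.1552]
tool_rot: [[-0.99, 0.139, 0.001], [0.139, 0.99, -0.0], [-0.001, -0.0, -1.0]]
wrist_force: [0.7, 0.2, 0.1]
width: 0.0565
gripper_force: 0.0
```

Emit:
{"api": "jog_arm", "payload": {"deltas": [[[0,0,-0.15,0],[0,0,-0.15,0],[0,0,-0.09,0],[0,0,-0.05,0],[0,0,0,0],[0,0,0,0]]]}}

```text
time: 9.77
position: [0.4446, 0.1979, 0.0897]
tool_rot: [[-0.99, 0.141, 0.001], [0.141, 0.99, 0.0], [-0.001, 0.001, -1.0]]
wrist_force: [-0.1, 0.0, 1.3]
width: 0.0562
gripper_force: 0.0
```

Emit:
{"api": "jog_arm", "payload": {"deltas": [[[0,0,0,0],[0,0,0,0],[0,0,0,0],[0,0,0,0],[0,0,0,0],[0,0,0,0]]], "jaw": 0.1, "grip_force": 15}}

```text
time: 10.27
position: [0.4442, 0.1984, 0.0893]
tool_rot: [[-0.99, 0.14, 0.001], [0.14, 0.99, -0.0], [-0.001, 0.0, -1.0]]
wrist_force: [-0.2, -1.2, 2.6]
width: 0.0294
gripper_force: 15.0
```

Emit:
{"api": "jog_arm", "payload": {"deltas": [[[0,0,0.05,0],[0,0,0.15,0],[0,0,0.22,0],[0,0,0.25,0],[0,0,0.25,0],[0,0,0.15,0],[0,0,0.05,0],[0,0,0,0]]]}}

```text
time: 10.93
position: [0.4446, 0.1988, 0.259]
tool_rot: [[-0.99, 0.14, 0.004], [0.14, 0.99, 0.002], [-0.004, 0.002, -1.0]]
wrist_force: [0.1, 0.2, -1.4]
width: 0.0296
gripper_force: 15.0
```

Emit:
{"api": "jog_arm", "payload": {"deltas": [[[0.02,-0.09,0,0],[0.041,-0.183,0,0],[0.041,-0.183,0,0],[0.041,-0.183,0,0],[0.041,-0.183,0,0],[0.041,-0.183,0,0],[0.041,-0.183,0,0],[0.041,-0.183,0,0]]]}}

```text
time: 11.6
position: [0.4887, -0.0083, 0.2532]
tool_rot: [[-0.99, 0.14, -0.006], [0.14, 0.99, 0.001], [0.006, 0.0, -1.0]]
wrist_force: [0.1, 0.2, -2.1]
width: 0.0293
gripper_force: 15.0
```

Emit:
{"api": "jog_arm", "payload": {"deltas": [[[0.041,-0.183,0,0],[0.041,-0.183,0,0],[0.041,-0.183,0,0],[0.041,-0.183,0,0],[0.041,-0.183,0,0],[0.041,-0.183,0,0],[0.041,-0.183,0,0],[0.02,-0.093,0,0]]]}}

```text
time: 12.27
position: [0.5349, -0.2157, 0.2524]
tool_rot: [[-0.99, 0.142, -0.006], [0.142, 0.99, 0.002], [0.006, 0.001, -1.0]]
wrist_force: [-0.6, 0.1, -2.4]
width: 0.0297
gripper_force: 15.0
```

Emit:
{"api": "jog_arm", "payload": {"deltas": [[[0,0,0,0],[0,0,0,0],[0,0,0,0]]]}}

```text
time: 12.52
position: [0.5355, -0.2119, 0.2555]
tool_rot: [[-0.99, 0.139, -0.002], [0.139, 0.99, 0.002], [0.002, 0.002, -1.0]]
wrist_force: [-1.3, 0.2, -2.2]
width: 0.0298
gripper_force: 15.0
```

```bash
python3 c.py v7 110 170
```

```text
TCP [ 0.5355 -0.2119  0.2555] [-1.30096371  0.1826347  -2.1585579 ] 0.02978931668929565 14.974413514137268
```

View pics/v7.png

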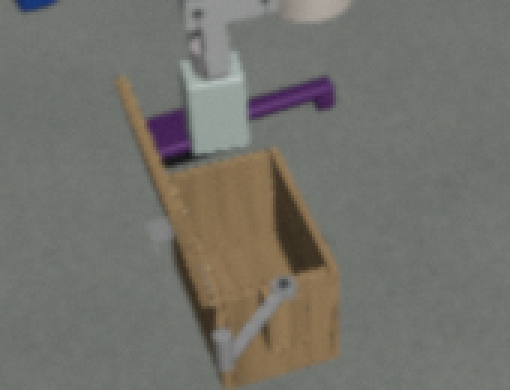

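The bottle hangs upright at crop (218,110), about 26 mm too far right of the bay, so I correct that and then descend.

Emit:
{"api": "jog_arm", "payload": {"deltas": [[[-0.014,0.088,0,0],[-0.014,0.088,0,0],[0,0,0,0],[0,0,0,0],[0,0,0,0]]]}}

```text
time: 12.98
position: [0.5317, -0.1862, 0.2572]
tool_rot: [[-0.99, 0.139, 0.001], [0.139, 0.99, -0.001], [-0.001, -0.001, -1.0]]
wrist_force: [0.0, -0.3, -1.4]
width: 0.0301
gripper_force: 15.0
```

Emit:
{"api": "jog_arm", "payload": {"deltas": [[[0,0,-0.08,0],[0,0,-0.15,0],[0,0,-0.15,0],[0,0,-0.15,0],[0,0,-0.15,0],[0,0,-0.12,0],[0,0,-0.08,0],[0,0,0,0]]]}}

```text
time: 13.65
position: [0.5294, -0.1862, 0.1203]
tool_rot: [[-0.99, 0.14, -0.007], [0.14, 0.99, 0.003], [0.007, 0.002, -1.0]]
wrist_force: [-0.3, 0.9, -1.9]
width: 0.0297
gripper_force: 15.0
```

Emit:
{"api": "jog_arm", "payload": {"deltas": [[[0,0,-0.04,0],[0,0,-0.03,0],[0,0,0,0],[0,0,0,0],[0,0,0,0]]]}}

```text
time: 14.07
position: [0.5323, -0.1872, 0.1153]
tool_rot: [[-0.99, 0.14, 0.002], [0.14, 0.99, -0.001], [-0.002, -0.001, -1.0]]
wrist_force: [0.5, 1.0, -1.9]
width: 0.0295
gripper_force: 15.0
```

Next, 18 mm remain, slowly.

Emit:
{"api": "jog_arm", "payload": {"deltas": [[[0,0,-0.03,0],[0,0,-0.03,0],[0,0,-0.02,0],[0,0,-0.02,0],[0,0,-0.007,0],[0,0,0,0],[0,0,0,0],[0,0,0,0]]]}}

```text
time: 14.73
position: [0.5318, -0.1869, 0.0982]
tool_rot: [[-0.99, 0.14, 0.0], [0.14, 0.99, 0.0], [-0.0, 0.0, -1.0]]
wrist_force: [-0.7, 0.5, -2.2]
width: 0.0298
gripper_force: 15.0
```

Emit:
{"api": "jog_arm", "payload": {"deltas": [[[0,0,-0.005,0],[0,0,-0.005,0],[0,0,0,0],[0,0,0,0]]]}}

```text
time: 15.07
position: [0.532, -0.1871, 0.0974]
tool_rot: [[-0.99, 0.14, 0.001], [0.14, 0.99, -0.0], [-0.001, -0.0, -1.0]]
wrist_force: [-0.2, -0.2, 1.5]
width: 0.0296
gripper_force: 15.0
```

Emit:
{"api": "jog_arm", "payload": {"deltas": [[[0,0,0,0],[0,0,0,0],[0,0,0,0],[0,0,0,0],[0,0,0,0]]], "jaw": 0.5}}

```text
time: 15.48
position: [0.5317, -0.1869, 0.0966]
tool_rot: [[-0.99, 0.14, -0.0], [0.14, 0.99, 0.0], [0.0, 0.0, -1.0]]
wrist_force: [-1.3, 0.3, -0.4]
width: 0.0469
gripper_force: 0.0
```

Emit:
{"api": "jog_arm", "payload": {"deltas": [[[0,0,0.05,0],[0,0,0.15,0],[0,0,0.25,0],[0,0,0.27,0],[0,0,0.27,0],[0,0,0.27,0],[0,0,0.2,0],[0,0,0,0]]]}}

```text
time: 16.15
position: [0.5335, -0.1878, 0.3255]
tool_rot: [[-0.99, 0.14, 0.014], [0.14, 0.99, -0.007], [-0.015, -0.005, -1.0]]
wrist_force: [0.3, -0.6, 0.3]
width: 0.0474
gripper_force: 0.0
```

Emit:
{"api": "jog_arm", "payload": {"deltas": [[[-0.2,0,0,0],[-0.1,0,0,0],[0,0,0,0],[0,0,0,0]]], "jaw": 0}}

```text
time: 16.48
position: [0.4865, -0.1869, 0.3159]
tool_rot: [[-0.99, 0.14, 0.001], [0.14, 0.99, -0.0], [-0.001, -0.0, -1.0]]
wrist_force: [-0.3, 0.1, 0.7]
width: 0.0237
gripper_force: 0.0
```

```bash
cat > d.py <<'E'
from h import *
import sys
s=sense(); print(np.round(s["position"],4),s["width"],s["time"],np.round(s["joints"],2))
im,X,P=shot("wrist",sys.argv[1]); np.save("cab2.npy",X)
q=X.reshape(-1,3); q=q[np.isfinite(q[:,2])]
a=np.radians(-8.21); ex=np.array([np.cos(a),np.sin(a)]); ey=np.array([-np.sin(a),np.cos(a)])
C=np.array([.5350,-.1598]); L=np.c_[(q[:,:2]-C)@ex,(q[:,:2]-C)@ey,q[:,2]]*1000
def rep(n,k):
    if len(k)>8: print(n,len(k),np.round(np.median(k,0),1),cv2.minAreaRect(k[:,:2].astype(np.float32)))
i=(abs(L[:,0])<45)&(L[:,1]<15)&(L[:,1]>-70)
rep("cap",L[i&(abs(L[:,2]-106)<4)]); rep("shoulder",L[i&(abs(L[:,2]-82)<3)])
hk=(L[:,1]>0)&(L[:,1]<200)&(abs(L[:,0])<150)
rep("bar",L[hk&(L[:,1]>79)&(L[:,2]>129)&(L[:,2]<137)]); rep("knob",L[hk&(L[:,2]>155)&(L[:,2]<168)&(L[:,1]>80)])
f=L[(L[:,2]>135)&(L[:,2]<240)&(L[:,0]>20)&(L[:,0]<110)&(abs(L[:,1])<70)]
if len(f)>20: print("flap",f.min(0),f.max(0),np.polyfit(f[:,2],f[:,0],1))
f=L[(L[:,2]>118)&(L[:,2]<135)&(abs(L[:,0])<60)&(abs(L[:,1])<75)]
if len(f)>20: print("flat flap z",np.percentile(f[:,2],[5,50,95]))
E
python3 d.py p8
```

```text
[ 0.4865 -0.1869  0.3159] 0.023662473247587718 16.4833 [-0.48  0.02  1.24  0.    1.87 -1.91]
cap 557 [ -0.8 -27.9 106.5] ((14.906280517578125, -29.369993209838867), (37.46883773803711, 60.16927719116211), 89.97063446044922)
shoulder 542 [-14.1 -28.8  82.3] ((9.906902313232422, -29.640470504760742), (45.91420364379883, 70.13648986816406), 89.8301010131836)
bar 821 [ 23.  113.8 133.7] ((27.64950942993164, 118.92272186279297), (93.66324615478516, 19.67848777770996), 42.03140640258789)
knob 178 [ 64.2 147.1 162.9] ((65.36982727050781, 148.31942749023438), (13.14765739440918, 13.312725067138672), 49.98214340209961)
flap [ 54.97807871 -59.7974157  135.0218683 ] [ 67.1050617   69.58561054 202.83417088] [ 0.14532366 36.7820945 ]
flat flap z [119.0976886  125.74257298 134.08636101]
```

The bottle stands upright in the bay, with its cap at (-1,-28) mm in the cabinet frame against a bay centre of (0,-26). Next is the flap, pushed from behind.

```bash
python3 - <<'E'
from h import *
a=np.radians(-8.21); ex=np.array([np.cos(a),np.sin(a)]); ey=np.array([-np.sin(a),np.cos(a)]); C=np.array([.5350,-.1598])
W=lambda x,y,z: np.r_[C+x*ex+y*ey,z]
p=sense()["position"]
pts=[p,W(.110,-.02,.316),W(.110,-.02,.201)]
for b,c in zip(pts,pts[1:]): print(np.round((c-b)/.15,3).tolist())
A=[W(x,-.02,z) for x,z in ((.110,.201),(.095,.203),(.085,.206),(.077,.209),(.071,.211))]
for f in np.radians(np.arange(82.5,-1,-7.5)):
    kx=.053-.085*np.cos(f)+.010*np.sin(f); kz=.115+.085*np.sin(f)+.010*np.cos(f); A.append(W(kx+.008,-.02,kz+.011))
print(", ".join("[%.3f, %.3f, %.3f, 0]"%tuple(d/.15) for d in np.diff(A,axis=0)))
E
```

```text
[1.027, -0.056, 0.003]
[0.0, 0.0, -0.767]
[-0.099, 0.014, 0.013, 0], [-0.066, 0.010, 0.020, 0], [-0.053, 0.008, 0.020, 0], [-0.040, 0.006, 0.013, 0], [-0.074, 0.011, 0.004, 0], [-0.074, 0.011, -0.006, 0], [-0.072, 0.010, -0.016, 0], [-0.070, 0.010, -0.025, 0], [-0.066, 0.009, -0.034, 0], [-0.061, 0.009, -0.042, 0], [-0.055, 0.008, -0.050, 0], [-0.048, 0.007, -0.057, 0], [-0.040, 0.006, -0.063, 0], [-0.032, 0.005, -0.067, 0], [-0.023, 0.003, -0.071, 0], [-0.013, 0.002, -0.073, 0]
```

Emit:
{"api": "jog_arm", "payload": {"deltas": [[[0.2,-0.01,0,0],[0.2,-0.01,0,0],[0.2,-0.01,0,0],[0.2,-0.01,0,0],[0.15,-0.01,0,0],[0.077,-0.006,0,0],[0,0,0,0],[0,0,0,0]]], "jaw": 0}}

```text
time: 17.2
position: [0.6415, -0.1951, 0.3136]
tool_rot: [[-0.99, 0.139, -0.003], [0.139, 0.99, 0.001], [0.003, 0.001, -1.0]]
wrist_force: [0.1, -0.4, -0.7]
width: 0.0002
gripper_force: 0.0
```

Emit:
{"api": "jog_arm", "payload": {"deltas": [[[0,0,-0.15,0],[0,0,-0.2,0],[0,0,-0.2,0],[0,0,-0.15,0],[0,0,-0.067,0],[0,0,0,0],[0,0,0,0],[0,0,0,0]]]}}

```text
time: 17.87
position: [0.6414, -0.1957, 0.2035]
tool_rot: [[-0.99, 0.14, 0.004], [0.14, 0.99, -0.002], [-0.004, -0.001, -1.0]]
wrist_force: [0.5, 0.5, 0.3]
width: 0.0006
gripper_force: 0.0
```

Emit:
{"api": "jog_arm", "payload": {"deltas": [[[-0.099,0.014,0.013,0],[-0.066,0.01,0.02,0],[-0.053,0.008,0.01,0],[-0.04,0.006,0.01,0],[-0.074,0.011,0.004,0],[-0.074,0.011,-0.006,0],[-0.072,0.01,-0.016,0]]]}}

```text
time: 18.45
position: [0.5697, -0.1851, 0.2076]
tool_rot: [[-0.99, 0.14, 0.005], [0.14, 0.99, -0.002], [-0.005, -0.001, -1.0]]
wrist_force: [3.0, -1.2, -0.7]
width: 0.0007
gripper_force: 1.2
```

Emit:
{"api": "jog_arm", "payload": {"deltas": [[[-0.07,0.01,-0.025,0],[-0.066,0.009,-0.034,0],[-0.061,0.009,-0.042,0],[-0.055,0.008,-0.05,0],[-0.048,0.007,-0.057,0],[-0.04,0.006,-0.063,0]]]}}

```text
time: 18.95
position: [0.5185, -0.1778, 0.167]
tool_rot: [[-0.99, 0.14, 0.004], [0.14, 0.99, -0.002], [-0.005, -0.001, -1.0]]
wrist_force: [1.6, 0.1, 0.8]
width: 0.0003
gripper_force: 0.8
```

Emit:
{"api": "jog_arm", "payload": {"deltas": [[[-0.032,0.005,-0.067,0],[-0.023,0.003,-0.071,0],[-0.013,0.002,-0.073,0],[0,0,0,0],[0,0,0,0],[0,0,0,0]]]}}

```text
time: 19.45
position: [0.5086, -0.1764, 0.1361]
tool_rot: [[-0.99, 0.14, 0.003], [0.14, 0.99, -0.002], [-0.003, -0.001, -1.0]]
wrist_force: [-0.7, 1.0, 9.2]
width: 0.0006
gripper_force: 4.4
```

Emit:
{"api": "jog_arm", "payload": {"deltas": [[[0,0,-0.012,0],[0,0,0,0],[0,0,0,0],[0,0,0,0]]]}}

```text
time: 19.78
position: [0.5086, -0.1764, 0.136]
tool_rot: [[-0.99, 0.14, 0.004], [0.14, 0.99, -0.002], [-0.004, -0.001, -1.0]]
wrist_force: [-4.0, 1.4, 14.5]
width: 0.0006
gripper_force: 7.3
```

Emit:
{"api": "jog_arm", "payload": {"deltas": [[[0,0,0.15,0],[0,0,0.25,0],[-0.03,0,0.25,0],[-0.05,0.05,0.25,0],[-0.05,0.05,0.2,0],[0,0.05,0.1,0],[0,0,0,0],[0,0,0,0]]], "jaw": 0.5}}

```text
time: 20.45
position: [0.4885, -0.1535, 0.312]
tool_rot: [[-0.99, 0.139, 0.001], [0.139, 0.99, -0.001], [-0.001, -0.001, -1.0]]
wrist_force: [0.7, -0.0, -0.3]
width: 0.0469
gripper_force: 0.0
```

Emit:
{"api": "jog_arm", "payload": {"deltas": [[[0,0,0,0],[0,0,0,0]]]}}

```text
time: 20.62
position: [0.4877, -0.1535, 0.3088]
tool_rot: [[-0.99, 0.14, -0.005], [0.14, 0.99, 0.002], [0.005, 0.001, -1.0]]
wrist_force: [0.2, 0.5, -0.0]
width: 0.0468
gripper_force: 0.0
```

```bash
python3 d.py p9
```

```text
[ 0.4877 -0.1535  0.3088] 0.0467822587281152 20.6167 [-0.42  0.    1.27 -0.    1.87 -1.85]
bar 783 [ 18.3 110.  133.7] ((23.634870529174805, 117.51760864257812), (86.23237609863281, 19.479787826538086), 43.956512451171875)
flat flap z [124.28459763 125.5369602  126.7581127 ]
```

View pics/p9.png

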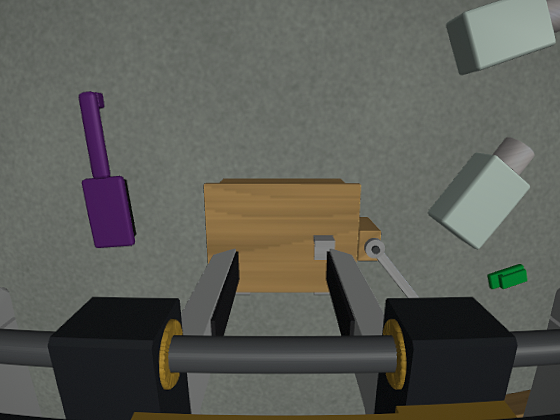

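The flap is shut, with its top measured at z = 125.5 mm. The catch is at (324,245) and the hook runs from (375,247) outward. Next I grip the knob.

Emit:
{"api": "jog_arm", "payload": {"deltas": [[[0.068,0.067,0,-0.0385],[0.068,0.067,-0.05,-0.0385],[0.068,0.067,-0.05,-0.0385],[0.068,0.067,-0.05,-0.0385],[0.068,0.067,-0.05,-0.0385],[0.068,0.067,-0.05,-0.0385],[0.068,0.067,-0.05,-0.0385],[0.068,0.067,-0.05,-0.0385]]], "grip_force": 15}}

```text
time: 21.33
position: [0.5699, -0.0727, 0.2568]
tool_rot: [[-0.441, 0.898, -0.003], [0.898, 0.441, 0.001], [0.002, -0.003, -1.0]]
wrist_force: [-0.1, 0.5, -0.4]
width: 0.0471
gripper_force: 0.0
```

Emit:
{"api": "jog_arm", "payload": {"deltas": [[[0.068,0.067,-0.075,-0.0385],[0.068,0.067,-0.075,-0.0385],[0.068,0.067,-0.075,-0.0385],[0.068,0.067,-0.075,-0.0385],[0.072,0.071,-0.075,-0.0385],[0,0,0,0],[0,0,0,0],[0,0,0,0]]]}}

```text
time: 22.0
position: [0.6211, -0.0228, 0.2025]
tool_rot: [[0.14, 0.99, -0.001], [0.99, -0.14, -0.0], [-0.001, -0.001, -1.0]]
wrist_force: [0.2, 0.1, 0.4]
width: 0.047
gripper_force: 0.0
```

Emit:
{"api": "jog_arm", "payload": {"deltas": [[[0,0,-0.1,0],[0,0,-0.1,0],[0,0,-0.07,0],[0,0,-0.033,0],[0,0,0,0],[0,0,0,0]]]}}

```text
time: 22.5
position: [0.6216, -0.0226, 0.1581]
tool_rot: [[0.141, 0.99, 0.001], [0.99, -0.141, -0.0], [-0.0, 0.001, -1.0]]
wrist_force: [0.4, 0.2, 0.4]
width: 0.047
gripper_force: 0.0
```

Emit:
{"api": "jog_arm", "payload": {"deltas": [[[0,0,0,0],[0,0,0,0],[0,0,0,0],[0,0,0,0],[0,0,0,0],[0,0,0,0]]], "jaw": 0}}

```text
time: 23.0
position: [0.6216, -0.0222, 0.1578]
tool_rot: [[0.141, 0.99, 0.0], [0.99, -0.141, -0.0], [-0.0, 0.0, -1.0]]
wrist_force: [-1.0, -0.4, 0.0]
width: 0.0134
gripper_force: 15.0
```

```bash
python3 - <<'E'
from h import *
a=np.radians(-8.21); ex=np.array([np.cos(a),np.sin(a)]); ey=np.array([-np.sin(a),np.cos(a)]); C=np.array([.5350,-.1598])
s=sense(); p=s["position"]; L=np.array([(p[:2]-C)@ex,(p[:2]-C)@ey])*1000; print("tool cab",L,p,s["width"])
v=L-[2.3,91.4]; print(np.hypot(*v)); t0=np.arctan2(v[0],-v[1]); print(t0)
th=np.linspace(t0,0,25); q=np.c_[np.sin(th),-np.cos(th)]*.085
d=np.diff(q,axis=0); w=(d[:,:1]*ex+d[:,1:]*ey)/.15
print(", ".join("[%.3f, %.3f, 0, 0]"%tuple(r) for r in w))
E
```

```text
tool cab [ 66.07344508 148.51383226] [ 0.6216043  -0.02224364  0.15781466] 0.013372891598804414
85.60982497598572
2.301160674895875
[0.028, -0.047, 0, 0], [0.023, -0.049, 0, 0], [0.018, -0.051, 0, 0], [0.014, -0.053, 0, 0], [0.008, -0.054, 0, 0], [0.003, -0.054, 0, 0], [-0.002, -0.054, 0, 0], [-0.007, -0.054, 0, 0], [-0.012, -0.053, 0, 0], [-0.017, -0.051, 0, 0], [-0.022, -0.050, 0, 0], [-0.027, -0.047, 0, 0], [-0.031, -0.044, 0, 0], [-0.035, -0.041, 0, 0], [-0.039, -0.038, 0, 0], [-0.043, -0.034, 0, 0], [-0.046, -0.030, 0, 0], [-0.048, -0.025, 0, 0], [-0.050, -0.020, 0, 0], [-0.052, -0.015, 0, 0], [-0.053, -0.010, 0, 0], [-0.054, -0.005, 0, 0], [-0.054, -0.000, 0, 0], [-0.054, 0.005, 0, 0]
```

The knob is gripped (13.4 mm). Now I swing it along the arc.

Emit:
{"api": "jog_arm", "payload": {"deltas": [[[0.028,-0.047,0,0],[0.023,-0.049,0,0],[0.018,-0.051,0,0],[0.014,-0.053,0,0],[0.008,-0.054,0,0],[0.003,-0.054,0,0],[-0.002,-0.054,0,0],[-0.007,-0.054,0,0]]]}}

```text
time: 23.67
position: [0.6316, -0.0848, 0.1574]
tool_rot: [[0.142, 0.99, -0.007], [0.99, -0.142, 0.002], [0.001, -0.007, -1.0]]
wrist_force: [-11.6, 4.1, 5.3]
width: 0.0132
gripper_force: 15.0
```

Emit:
{"api": "jog_arm", "payload": {"deltas": [[[-0.012,-0.053,0,0],[-0.017,-0.051,0,0],[-0.022,-0.05,0,0],[-0.027,-0.047,0,0],[-0.031,-0.044,0,0],[-0.035,-0.041,0,0],[-0.039,-0.038,0,0],[-0.043,-0.034,0,0]]]}}

```text
time: 24.33
position: [0.5957, -0.1294, 0.1569]
tool_rot: [[0.137, 0.99, -0.012], [0.99, -0.137, 0.02], [0.018, -0.014, -1.0]]
wrist_force: [-12.9, 23.8, 9.6]
width: 0.0119
gripper_force: 17.9
```

Emit:
{"api": "jog_arm", "payload": {"deltas": [[[-0.046,-0.03,0,0],[-0.048,-0.025,0,0],[-0.05,-0.02,0,0],[-0.052,-0.015,0,0],[-0.053,-0.01,0,0],[-0.054,-0.005,0,0],[-0.054,0,0,0],[-0.054,0.005,0,0]]]}}

```text
time: 25.0
position: [0.5409, -0.1397, 0.1572]
tool_rot: [[0.134, 0.991, 0.005], [0.991, -0.134, 0.028], [0.028, 0.001, -1.0]]
wrist_force: [6.4, 30.9, 2.6]
width: 0.0094
gripper_force: 22.3
```

Emit:
{"api": "jog_arm", "payload": {"deltas": [[[0,0,0,0],[0,0,0,0],[0,0,0,0]]]}}

```text
time: 25.25
position: [0.5411, -0.1396, 0.1571]
tool_rot: [[0.133, 0.991, 0.005], [0.991, -0.133, 0.028], [0.028, 0.001, -1.0]]
wrist_force: [3.5, 32.6, 3.2]
width: 0.0087
gripper_force: 22.5
```

```bash
python3 - <<'E'
from h import *
a=np.radians(-8.21); ex=np.array([np.cos(a),np.sin(a)]); ey=np.array([-np.sin(a),np.cos(a)]); C=np.array([.5350,-.1598])
s=sense(); p=s["position"]; print("cab",((p[:2]-C)@ex)*1000,((p[:2]-C)@ey)*1000,p,s["wrist_force"],s["width"])
E
```

```text
cab 3.136859950426124 20.81211908035147 [ 0.54107672 -0.13964913  0.15711432] [ 3.53884423 32.64913256  3.16797399] 0.00873384215485869
```

```bash
python3 c.py v10 110 170
```

```text
TCP [ 0.5411 -0.1396  0.1571] [ 3.53884423 32.64913256  3.16797399] 0.00873384215485869 22.476189360022545
```

View pics/v10.png

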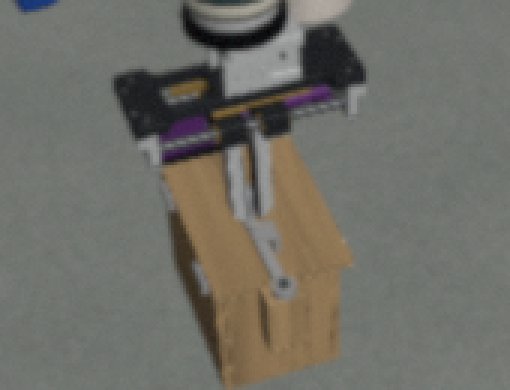

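The hook at crop (285,287)-(250,215) looks nearly home beside the catch, and the knob is wedged in the pads. I release it and measure.

Emit:
{"api": "jog_arm", "payload": {"deltas": [[[0,0.07,0,0],[0,0,0,0],[0,0,0,0],[0,0,0,0],[0,0,0,0],[0,0,0,0]]], "jaw": 0.5}}

```text
time: 25.8
position: [0.5387, -0.144, 0.1575]
tool_rot: [[0.143, 0.99, 0.0], [0.99, -0.143, -0.001], [-0.001, 0.0, -1.0]]
wrist_force: [0.0, 0.5, 0.1]
width: 0.0446
gripper_force: 0.0
```

Emit:
{"api": "jog_arm", "payload": {"deltas": [[[0,0,0.1,0],[0,0,0.25,0],[0,0,0.25,0],[0,0,0.25,0],[0,0,0.15,0],[0,0,0,0],[0,0,0,0],[0,0,0,0]]]}}

```text
time: 26.47
position: [0.5384, -0.1432, 0.306]
tool_rot: [[0.142, 0.99, -0.002], [0.99, -0.142, 0.001], [0.0, -0.002, -1.0]]
wrist_force: [-0.6, 0.2, -0.5]
width: 0.047
gripper_force: 0.0
```

```bash
python3 - <<'E'
from h import *
s=sense(); print(np.round(s["position"],4),s["wrist_force"])
im,X,P=shot("wrist","p11"); q=X.reshape(-1,3); q=q[np.isfinite(q[:,2])]
a=np.radians(-8.21); ex=np.array([np.cos(a),np.sin(a)]); ey=np.array([-np.sin(a),np.cos(a)]); C=np.array([.5350,-.1598])
L=np.c_[(q[:,:2]-C)@ex,(q[:,:2]-C)@ey,q[:,2]]*1000
i=(abs(L[:,0])<80)&(abs(L[:,1])<110)
for n,lo,hi in (("flap",120,129),("bar",130.5,136),("catchtop",140,147),("knob",156,168)):
    k=L[i&(L[:,2]>lo)&(L[:,2]<hi)]
    if len(k)>5: print(n,len(k),np.round(np.median(k,0),1),cv2.minAreaRect(k[:,:2].astype(np.float32)))
E
```

```text
[ 0.5384 -0.1432  0.306 ] [-0.63965096  0.16035208 -0.51282589]
flap 16111 [ -6.7  10.2 125.5] ((-3.1434364318847656, 11.579574584960938), (123.15310668945312, 181.7608184814453), 0.11983542889356613)
bar 855 [  1.2  73.9 133.9] ((-0.6394615173339844, 58.59125518798828), (92.34664916992188, 21.040739059448242), 89.02677917480469)
catchtop 464 [ -1.6  42.  143.4] ((-2.1136655807495117, 51.73402786254883), (19.572242736816406, 83.9018325805664), 2.823715925216675)
knob 199 [  3.   10.8 163.3] ((2.6437442302703857, 10.181791305541992), (13.643247604370117, 13.22848892211914), 46.340667724609375)
```

View pics/p11.png

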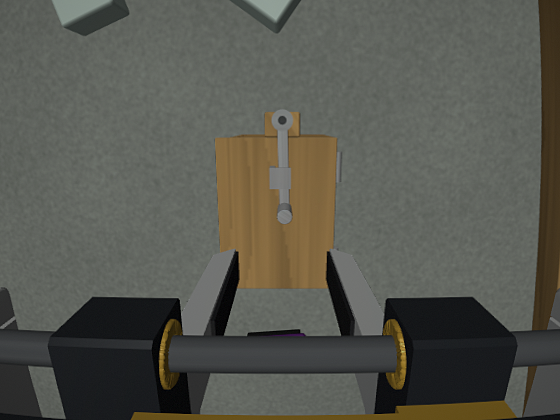

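Bar runs (282,120)-(284,215) through the catch at (280,178). My estimate puts the hook within about 0.04 rad of home. I'll press it lightly to its stop.

Emit:
{"api": "jog_arm", "payload": {"deltas": [[[0.005,-0.046,-0.1,0],[0,0,-0.2,0],[0,0,-0.22,0],[0,0,-0.22,0],[0,0,-0.15,0],[0,0,-0.1,0],[0,0,0,0],[0,0,0,0]]], "jaw": 0.35}}

```text
time: 27.18
position: [0.538, -0.1492, 0.1563]
tool_rot: [[0.142, 0.99, -0.005], [0.99, -0.142, 0.002], [0.001, -0.005, -1.0]]
wrist_force: [1.3, 0.4, 0.8]
width: 0.0329
gripper_force: 0.0
```

Emit:
{"api": "jog_arm", "payload": {"deltas": [[[-0.03,0.004,0,0],[-0.02,0.003,0,0],[-0.01,0.001,0,0],[0,0,0,0],[0,0,0,0]]]}}

```text
time: 27.6
position: [0.5308, -0.1487, 0.1601]
tool_rot: [[0.142, 0.99, 0.002], [0.99, -0.142, -0.001], [-0.0, 0.002, -1.0]]
wrist_force: [-0.6, 0.4, 0.1]
width: 0.033
gripper_force: 0.0
```

Emit:
{"api": "jog_arm", "payload": {"deltas": [[[-0.013,0.002,0,0],[-0.013,0.002,0,0],[0,0,0,0],[0,0,0,0]]]}}

```text
time: 27.93
position: [0.5274, -0.1481, 0.1595]
tool_rot: [[0.141, 0.99, 0.002], [0.99, -0.141, -0.001], [-0.0, 0.002, -1.0]]
wrist_force: [3.5, -1.0, 1.1]
width: 0.0331
gripper_force: 1.5
```

Emit:
{"api": "jog_arm", "payload": {"deltas": [[[-0.01,0.001,0,0],[-0.01,0.001,0,0],[0,0,0,0],[0,0,0,0]]]}}

```text
time: 28.27
position: [0.5268, -0.1481, 0.1596]
tool_rot: [[0.141, 0.99, 0.008], [0.99, -0.141, -0.001], [-0.0, 0.008, -1.0]]
wrist_force: [9.9, -0.2, -2.9]
width: 0.0331
gripper_force: 4.9
```

Emit:
{"api": "jog_arm", "payload": {"deltas": [[[-0.01,0.001,0,0],[-0.01,0.001,0,0],[0,0,0,0],[0,0,0,0]]]}}

```text
time: 28.6
position: [0.5263, -0.148, 0.1597]
tool_rot: [[0.141, 0.99, 0.014], [0.99, -0.141, -0.002], [0.0, 0.014, -1.0]]
wrist_force: [16.7, -2.2, -6.1]
width: 0.0334
gripper_force: 8.1
```

It is against the stop, with force rising and no further travel. I back off, rise and check.

Emit:
{"api": "jog_arm", "payload": {"deltas": [[[0.05,-0.007,0,0],[0.045,-0.006,0,0],[0,0,0,0],[0,0,0.1,0],[0,0,0.25,0],[0,0,0.25,0],[0,0,0.25,0],[0,0,0.13,0]]]}}

```text
time: 29.27
position: [0.5349, -0.1494, 0.3112]
tool_rot: [[0.142, 0.99, 0.005], [0.99, -0.142, -0.002], [-0.001, 0.005, -1.0]]
wrist_force: [0.7, 0.0, -0.1]
width: 0.0327
gripper_force: 0.0
```

Emit:
{"api": "jog_arm", "payload": {"deltas": [[[0,0,0,0],[0,0,0,0],[0,0,0,0]]]}}

```text
time: 29.52
position: [0.534, -0.149, 0.304]
tool_rot: [[0.142, 0.99, -0.004], [0.99, -0.142, 0.001], [0.001, -0.004, -1.0]]
wrist_force: [0.3, 0.1, -1.3]
width: 0.0329
gripper_force: 0.0
```

```bash
python3 - <<'E'
from h import *
s=sense(); print(np.round(s["position"],4),s["wrist_force"],s["time"])
im,X,P=shot("wrist","p12"); q=X.reshape(-1,3); q=q[np.isfinite(q[:,2])]
a=np.radians(-8.21); ex=np.array([np.cos(a),np.sin(a)]); ey=np.array([-np.sin(a),np.cos(a)]); C=np.array([.5350,-.1598])
L=np.c_[(q[:,:2]-C)@ex,(q[:,:2]-C)@ey,q[:,2]]*1000
i=(abs(L[:,0])<80)&(abs(L[:,1])<110)
for n,lo,hi in (("flap",120,129),("knob",156,168)):
    k=L[i&(L[:,2]>lo)&(L[:,2]<hi)]; print(n,len(k),np.round(np.percentile(k,[5,50,95],axis=0),1).tolist(),cv2.minAreaRect(k[:,:2].astype(np.float32)))
b=L[i&(L[:,2]>130.5)&(L[:,2]<136)&(L[:,1]>16)&(L[:,1]<82)&(abs(L[:,1]-42)>14)&(abs(L[:,0])<12)]
print("bar slope rad",np.polyfit(b[:,1],b[:,0],1)[0],len(b))
E
```

```text
[ 0.534 -0.149  0.304] [ 0.27957261  0.0978702  -1.30866466] 29.5167
flap 15779 [[-58.2, -63.6, 124.2], [-7.7, 12.7, 125.5], [48.2, 76.6, 126.8]] ((-3.1072921752929688, 11.64178466796875), (123.33827209472656, 181.58184814453125), 0.20350021123886108)
knob 203 [[-5.2, 5.0, 158.5], [0.1, 10.8, 163.3], [6.4, 16.5, 164.7]] ((0.5548462867736816, 10.330842971801758), (13.071980476379395, 13.498183250427246), 85.69987487792969)
bar slope rad -0.001672524526427814 402
```

The bar slope is about 0, so the hook is home. The flap is shut and the arm is clear.

```bash
python3 -c "
from plant import workorder
print(workorder.close_job())"
```

```text
the job is handed in; nothing more can be done
None
```

I handed the job in after about 29.5 s of the 72 s. The bottle was stood up on the counter, released, regrasped from above and put upright in the wide bay; the flap is shut (top at 125.5 mm), the hook is against its stop in the catch, and the verdict was not shown to me.

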